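# Tighten a shaker's platform nut with an adjustable wrench

## Robot

A 6-joint arm with a two-finger parallel gripper is mounted at the origin on the work surface. World frame = base frame: x ahead of the robot, y to its left, z up, the work surface at z = 0. Lengths are in mm, angles in rad, forces in N, time in s.
With the tool pointing down it reaches from about 275 to 750 mm from the base axis. Payload 10.2 kg.
Tool frame: the origin (TCP) lies at the very end of the fingers, on their centre line; the grasp point (between the pads) lies 19 mm behind it; z points along the fingers, y is the line along which they close (so a half turn about z gives the same grasp; the last joint's range is limited). The gripper opens to 85 mm and grips with 20 to 120 N. Pads are 22 mm wide; open, the fingers measure 114 mm over their backs; the gripper's body (76 mm by 85 mm) begins 54 mm behind the grasp point. The pads swing forward as they close: fully open they stand 13 mm farther back than shut.
Start: joints at [-0.223, 0.313, 1.498, -0, 1.331, -0.223], TCP at [525.006, -0.013, 231.294] pointing down, gripper open.
Joint ranges: [-2.94, 2.94], [-0.97, 2.17], [0.19, 2.56], [-1.23, 4.37], [0.02, 3.11], [-2.88, 2.88]. Speed limits (rad/s): [2.39, 2.39, 3.01, 3.14, 3.14, 3.14].

## Interface

Orientations are given as a unit quaternion [w, x, y, z].
In Python, from rig import * gives the robot as it stands. The module is installed in compiled form; this text tells all that it offers.
- The arm moves only by the shell command python3 -m crank 'ROWS' [FORCE]. ROWS is JSON, a list that holds one entry, the list of rows, each a list of 7 numbers: the shift along the tool's x, y, z in units of 25 mm (1.0 is 25 mm), then the turn, a rotation vector about the tool's x, y, z in units of 8 degrees (1.0 is 8 degrees), then the finger opening in mm, from 0 to 85.4. A call has exactly 8 rows; each row shifts and turns the commanded pose from where the row before left it, along the tool's axes as they then stand; what a row does not reach is not made up. A row lasts 1/10 s, in which the tool goes at most 50 mm and 8.59 degrees, less where a joint would pass 70% of its speed; a pose out of reach is approached as far as the arm can. A call is refused whole if a number of a shift passes 1 or a number of a turn 1, either way. A call with a gripper value outside its range is refused whole. The fingers move at their own pace and stop on an object; FORCE is the grip in N (left out, the last holds). Time passes only in rows, so rows that do not move let the fingers close, or fill a call up. It gives the time, the measured TCP pose, the force, the opening and the grip force at its end, in the units of the state.
- sense(): the state, without advancing time (a new reading comes with each control period).
- capture(name): name is "scene" or "side" or "wrist"; returns the picture (480x640x3 uint8, blue, green, red); there is no depth.
- camera_model(name): a dict with "fx", "fy", "cx", "cy" (pixels), "world_from_camera" (4x4, takes a point from camera to world coordinates); the wrist camera has in their place "T_tool_cam" (4x4, takes a point from camera to tool coordinates, whose origin is the TCP and whose axes are the flange's). Camera axes: x right, y up, looking along -z (the intrinsics and any distortion apply to the point x, -y, -z); pixel columns grow to the right and rows downward; lengths in mm; the calibration is good to about 2 mm. A picture is of the moment at which its call begins: read the wrist's pose just before it. camera_model takes no time and is no camera call.
- finish_job(): hands the job in; it is judged then, once.
The state is a dict: "time_s": time; "joints": joint angles; "dq": joint speeds; "tau": joint torques, N m; "eef_pos": TCP position; "ee_rot": TCP orientation; "force": force on the tool from outside, world axes, zero at the start; "wrist_torque": the same for the moment, N m; "grip_width": opening from 0.0 (shut) to 1.0 (fully open); "grip_force": force on a finger pad.
Only numpy, scipy, OpenCV 4.12 (cv2) and the standard library are available. Lean on these libraries where they do the work, as an engineer would, in place of code of your own. Each camera call takes 0.05 s, during which the arm holds its last target. There are 200 camera calls.

## Task

The lock nut in the middle of the orbital shaker's platform has worked loose. Set the adjustable wrench that lies on the platform flat on the platform with its jaws around the nut, roll the worm with a fingertip, without pressing hard, until the jaws grip the nut with no play, and only then turn the nut clockwise with the wrench until it comes up tight against its stop; stop pulling there, because a hard pull springs the jaws open. Leave the wrench sitting on the nut with its jaws still snug, and leave the glassware and other things where they are.

Things in the scene. Friction and masses are not known exactly. Their poses are not given: they have to be found in the camera images.
- shaker: Orbital shaker on the bench: white housing, flat square aluminium platform 340 x 340 mm, its top face 100 mm above the bench. Origin at bench level under the platform's centre; z up, x and y along the platform's edges; control panel on the -x side. Three steel flask clamps (47 mm radius, 38 mm high) stand at y = +116 mm, x = -112, +10 and +124 mm; the rest is bare.
- nut_top (a point): Centre of the top face of the lock nut: plain steel hexagon nut, 24 mm across flats, 14 mm high, on the centre of the platform (this point is 14 mm above the platform). A 16 mm spindle end stands 4 mm above it. z up; x is square to a flat, so flats face x and every 60 degrees from it; the frame turns with the nut.
- nut_turn (a joint): Turn of the nut, rad, growing clockwise seen from above (tightening). Starts between 0 and 0.2; comes up against a hard stop, tight, at 0.95. Turning it takes about 0.15 N m, rising to 0.22 N m at the stop; it stays where it is left.
- wrench: Plain steel adjustable wrench, 250 mm long, 0.43 kg, lying flat on the platform; head 15 mm thick, reaching from y = -29 to about +32 mm. x points out of the open jaws, y from the fixed to the movable jaw, z up. Origin on the underside, at the centre of a 24 mm nut gripped by the jaws; centre of mass at about x = -73, y = 8 mm. This face up, it is meant to pull clockwise.
- jaw_mouth (a point): Outer end of the fixed jaw's face, at x = 18, y = -12, z = 7.5 mm in the wrench's frame; axes as wrench. The fixed face runs from here along -x to x = -16; the movable jaw's face lies parallel to it, at y = -12 mm + opening. The throat's bottom is at x = -17 mm. Jaws are 15 mm high.
- jaw (a joint): Travel of the movable jaw, m, growing as the jaws close. Jaw opening = 0.0281 - value: value -0.0006 to 0.0006 at the start (opening 27.5 to 28.7 mm), 0.0041 when tight on the 24 mm nut. The jaw cannot be pushed along by hand; only the worm moves it.
- worm: Knurled worm of the wrench: steel roller, 18 mm diameter, 16 mm long, in the window of the head, axis along the wrench's y; this point is its centre, at x = -41.5, y = -4, z = 9.5 mm in the wrench's frame; the frame spins with it. Rolling its top towards the nut (wrench's +x) closes the jaws, rolling back opens them: 5 mm of jaw per full turn, 0.088 mm per mm of fingertip travel over the crest.
- worm_crest (a point): Top of the worm, where a fingertip rolls it: 18.5 mm above the wrench's underside, 3.5 mm above the head around it. Rolling takes about 5 N of drag; fingertip friction on it is about 0.6 (0.48 to 0.72) of the press, so press 12 to 20 N all along the stroke; over 40 N is too hard. With the jaws tight the worm stops and the fingertip slips. It holds its place when left. Axes as wrench.
- wrench_neck (a point): Point on the handle's centre line, 42 mm from its head end, 7.5 mm above the underside (x = -98.6, y = 8.9 mm in the wrench's frame): a place to lift it. The handle is 21 mm wide, 14 mm thick; its centre line leaves x = -58, y = -2 mm in the direction (-0.966, 0.259, 0), 15 degrees from -x towards +y. Axes as wrench.
- wrench_grip (a point): Point on the handle's centre line, 105 mm from its head end, 7.5 mm above the underside (x = -159.4, y = 25.2 mm in the wrench's frame), 161 mm from the nut: a place to turn it. 2 to 5 N square to the handle here turns the nut; at the stop, pulling over about 5 N backs the worm off and springs the jaws open, bit by bit as the handle goes on. Axes as wrench.
- handle_end (a point): Far end of the handle's centre line, 180 mm from its head end (x = -231.9, y = 44.6, z = 7 mm in the wrench's frame). Axes as wrench.
- flask_a: Glass conical flask, 85 mm across, 138 mm high, standing in the clamp at x = -112 mm of the platform. Origin under its centre. A bystander.
- flask_b: The same flask in the clamp at x = +10 mm. A bystander.
- spare_nut: Small spare steel nut, 17 mm across flats and 9 mm high, lying loose near the platform's +x edge. Origin under its centre. A bystander.
- amber_bottle: Amber glass reagent bottle, 64 mm in diameter, 150 mm high, on the bench. A bystander.
- white_bottle: White plastic bottle, 60 mm in diameter, 140 mm high, on the bench. A bystander.
- tip_box: Pipette tip box with a clear lid, 125 x 85 x 87 mm, on the bench. A bystander.
- screwdriver: Screwdriver with a black handle lying on the bench. A bystander.

How it is judged:
By the outcome, as a careful person would: the job done as asked, in the order asked, and still so for the second after the job is handed in, with the robot touching nothing.
It also fails if it takes over 72 s, if anything falls off the work surface, if the arm or the gripper's body presses on something with over 40 N, if the wrist force passes 120 N, or if a joint passes its speed limit or range.

## Working session

There is one attempt and no reset: what is moved stays moved. The work goes in short steps, Python scripts to look and compute and a shell command to move; the robot and the scene stay as the last step left them, time stands still between calls to the robot, and variables do not carry over. Pictures are saved under pics/ and viewed, at most 10 in all, crops included, and the job is handed in when it is done.

```bash
mkdir -p pics; cat > h.py <<'E'
from rig import *
import numpy as np, cv2
from scipy.spatial.transform import Rotation as R
def Rq(q): return R.from_quat([q[1],q[2],q[3],q[0]]).as_matrix()
def cam(name,s=None):
    m=camera_model(name)
    if name=="wrist":
        T=np.eye(4);T[:3,:3]=Rq(s["ee_rot"]);T[:3,3]=s["eef_pos"];W=T@np.array(m["T_tool_cam"])
    else: W=np.array(m["world_from_camera"])
    return m,W
def ray(m,W,u,v,z):
    d=W[:3,:3]@np.array([(u-m["cx"])/m["fx"],-(v-m["cy"])/m["fy"],-1.]);o=W[:3,3]
    return o+d*(z-o[2])/d[2]
def proj(m,W,p):
    c=W[:3,:3].T@(np.array(p)-W[:3,3]);return m["cx"]+m["fx"]*c[0]/-c[2], m["cy"]-m["fy"]*c[1]/-c[2]
E
python3 - <<'E'
from h import *
s=sense();print(s)
for n in("scene","wrist"):
    cv2.imwrite(f"pics/{n}0.png",capture(n));print(camera_model(n))
E
```

```text
{'time_s': 0.0, 'joints': array([-2.23402462e-01,  3.13459130e-01,  1.49844495e+00,  3.35682022e-05,
        1.33100335e+00, -2.23364476e-01]), 'dq': array([ 9.73824810e-05,  1.57374529e-03,  1.47184576e-04,  1.94850011e-04,
        1.73682290e-03, -2.40120289e-04]), 'tau': array([-5.78409599e-04, -4.12261176e+01, -2.59742296e+01, -3.58453699e-04,
        4.11797926e-03, -1.23038126e-05]), 'eef_pos': array([5.24741321e+02, 5.38489431e-02, 2.30727445e+02]), 'ee_rot': array([-5.64956618e-04,  7.07122885e-01,  7.07090372e-01, -3.36522476e-04]), 'force': array([-0.34230854, -0.01450636, -0.2592212 ]), 'wrist_torque': array([-0.04278747, -0.0183101 ,  0.05101401]), 'grip_force': 0.0, 'grip_width': 0.996531397178392}
{'fx': 588.8943113529341, 'fy': 588.8943113529341, 'cx': 318.19891882590434, 'cy': 239.02345712283534, 'world_from_camera': array([[ 8.49291613e-01, -4.38706507e-01,  2.93667085e-01,
         9.17603211e+02],
       [ 5.27919438e-01,  7.03443987e-01, -4.75886146e-01,
        -6.27693677e+02],
       [ 2.19600336e-03,  5.59198675e-01,  8.29030771e-01,
         1.13524214e+03],
       [ 0.00000000e+00,  0.00000000e+00,  0.00000000e+00,
         1.00000000e+00]])}
{'fx': 380.7480834978512, 'fy': 380.7480834978512, 'cx': 319.9915113120748, 'cy': 241.19898774002667, 'T_tool_cam': array([[-2.68330965e-03,  9.61852744e-01,  2.73554563e-01,
         6.87259707e+01],
       [ 9.99996302e-01,  2.45967788e-03,  1.16046980e-03,
         2.85724269e-02],
       [ 4.43344958e-04,  2.73556665e-01, -9.61855787e-01,
        -1.42218157e+02],
       [ 0.00000000e+00,  0.00000000e+00,  0.00000000e+00,
         1.00000000e+00]])}
```

View pics/scene0.png

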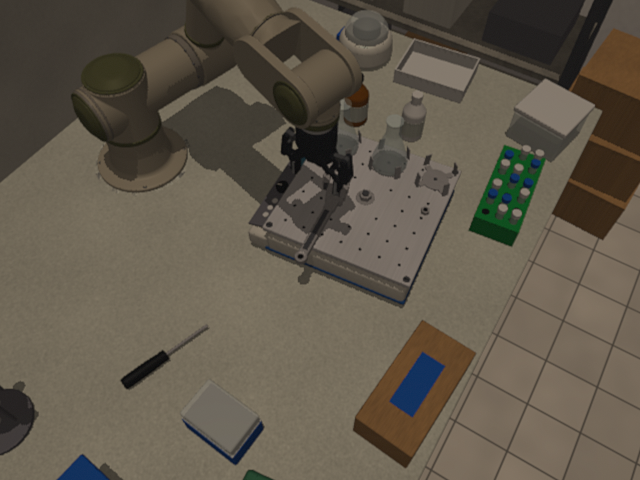

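View pics/wrist0.png

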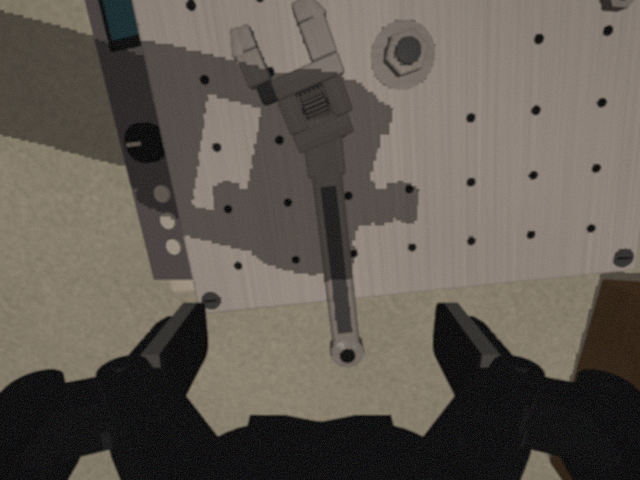

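```bash
python3 - <<'E'
from h import *
im=cv2.imread("pics/wrist0.png")
cv2.imwrite("pics/c1.png",cv2.resize(im[0:150,220:445],None,fx=3.5,fy=3.5,interpolation=cv2.INTER_CUBIC)*1)
s=sense();m,W=cam("wrist",s)
for n,u,v,z in [("nuttop",405,50,118),("handleend",347,350,107),("corner",211,300,100),("corner2",624,258,100)]:
    print(n,ray(m,W,u,v,z).round(1))
E
```

```text
nuttop [576.5 117.3 118. ]
handleend [545.5 -96.3 107. ]
corner [439.2 -56.3 100. ]
corner2 [753.5 -22.5 100. ]
```

View pics/c1.png

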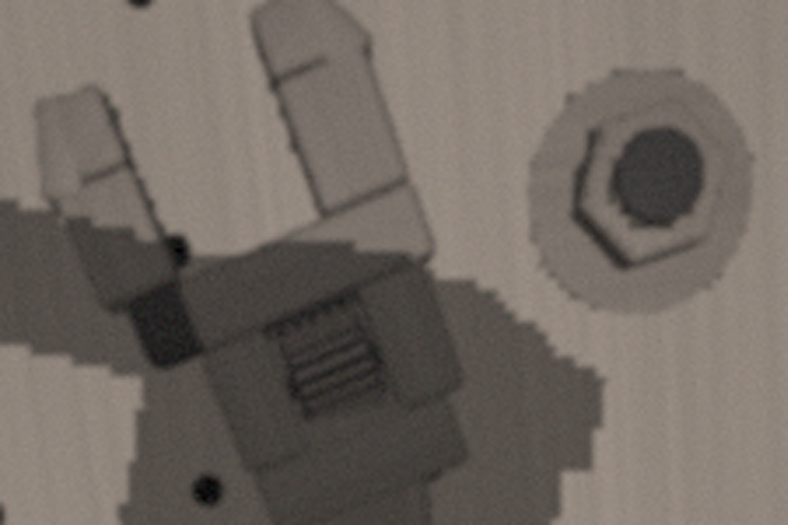

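```bash
python3 - <<'E'
from h import *
s=sense();m,W=cam("wrist",s)
c=lambda u,v:(220+u/3.5-.36,v/3.5-.36)
P={}
for n,(u,v),z in [("worm",c(333,362),118.5),("fixout",c(253,20),115),("fixthroat",c(323,214),115),("movin",c(165,232),115),("movout",c(103,92),115),("hend",(347,350),107),("spindle",c(658,176),118),
 ("v1",c(597,130),114),("v2",c(577,208),114),("v3",c(627,266),114),("v4",c(703,236),114)]:
    P[n]=ray(m,W,u,v,z);print(n,P[n].round(1))
a=lambda p,q:np.degrees(np.arctan2(*(P[q]-P[p])[[1,0]])).round(1)
print("yaw fix",a("fixthroat","fixout"),"mov",a("movin","movout"),"worm->hend",a("worm","hend"),"nut",a("v1","v2"),a("v2","v3"),a("v3","v4"))
# worm->hend dir in wrench frame:
print(np.degrees(np.arctan2(44.6+4,-231.9+41.5)),np.hypot(48.6,190.4),np.linalg.norm((P["hend"]-P["worm"])[:2]))
E
```

```text
worm [521.3  86.9 118.5]
fixout [507.9 142.4 115. ]
fixthroat [519.7 111.9 115. ]
movin [491.5 109.1 115. ]
movout [481.7 131.4 115. ]
hend [545.5 -96.3 107. ]
spindle [578.1 117.3 118. ]
v1 [567.8 125.4 114. ]
v2 [564.8 112.9 114. ]
v3 [574.2 103.3 114. ]
v4 [587.5 108.3 114. ]
yaw fix 111.1 mov 113.8 worm->hend -82.5 nut -103.3 -45.5 20.3
165.68088655428306 196.5047582121105 184.78695924543374
```

```bash
python3 -m crank '[[[0.7,0.1,0.5,0,0,0,85],[0.7,0.1,0.8,0,0,0,60],[0,0,0.8,0,0,-0.88,50],[0,0,0.9,0,0,0,50],[0,0,0.8,0,0,0,50],[0,0,0.6,0,0,0,50],[0,0,0.3,0,0,0,50],[0,0,0,0,0,0,50]]]' 60; python3 - <<'E'
from h import *
s=sense();cv2.imwrite("pics/w1.png",capture("wrist"));print(s["force"],s["ee_rot"])
E
```

```text
time_s: 0.9
eef_pos: [529.6, 35.0, 113.0]
ee_rot: [-0.001, 0.662, 0.749, -0.001]
force: [0.3, 0.6, -0.0]
grip_width: 0.583
grip_force: 0.0
[ 0.27842186  0.6451453  -0.02867304] [-7.99788964e-04  6.62383481e-01  7.49164356e-01 -5.02687111e-04]
```

View pics/w1.png

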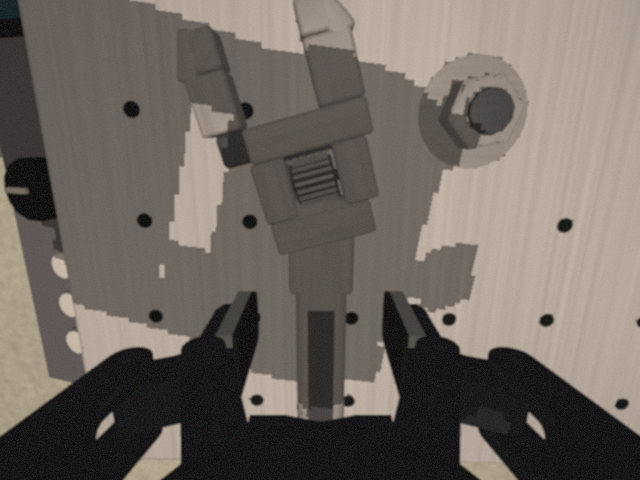

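```bash
python3 -m crank '[[[0,0,0.3,0,0,0,45],[0,0,0.14,0,0,0,30],[0,0,0,0,0,0,15],[0,0,0,0,0,0,15],[0,0,0,0,0,0,15],[0,0,0,0,0,0,15],[0,0,-0.1,0,0,0,15],[0,0,-0.3,0,0,0,15]]]' 100; python3 - <<'E'
from h import *
im=cv2.imread("pics/w1.png")
cv2.imwrite("pics/c2.png",cv2.resize(im[40:180,405:545],None,fx=4.25,fy=4.25,interpolation=cv2.INTER_CUBIC))
E
```

```text
time_s: 1.75
eef_pos: [529.5, 35.1, 112.3]
ee_rot: [-0.001, 0.662, 0.749, -0.001]
force: [0.3, -0.2, -4.4]
grip_width: 0.241
grip_force: 98.3
```

View pics/c2.png

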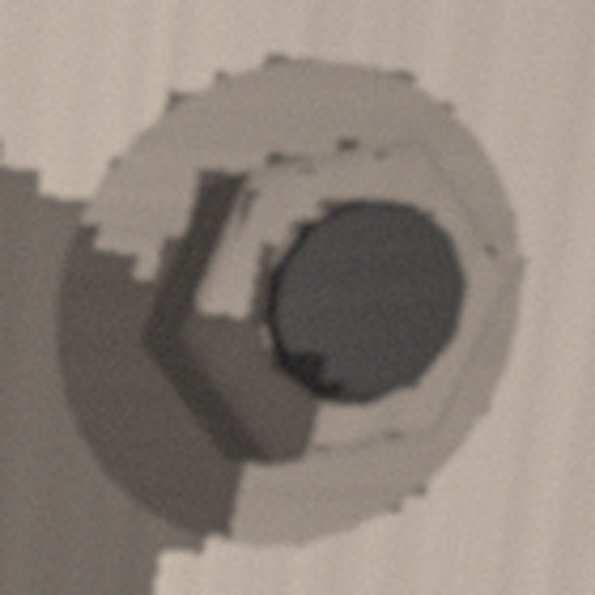

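```bash
python3 - <<'E'
from h import *
s0=dict(eef_pos=[529.6,35.0,113.0],ee_rot=[-7.998e-4,6.62383e-1,7.49164e-1,-5.027e-4]);m,W=cam("wrist",s0)
c=lambda u,v,z:ray(m,W,405+u/4.25-.38,40+v/4.25-.38,z)
V=[c(u,v,114)[:2] for u,v in[(247,178),(183,330),(270,462),(435,432),(500,265),(420,145)]]
C=np.mean(V,0);print("nut",C,"spindle",c(367,302,118))
for i in range(6):
    d=V[(i+1)%6]-V[i];print(np.degrees(np.arctan2(d[1],d[0]))%60,np.linalg.norm(d),np.linalg.norm(V[i]-C))
f=lambda u,v,z:ray(m,W,u,v,z)[:2]
print("worm",f(314,173,118.5),"fixthroat",f(320,106,115),"fixout?",f(294,0,115))
d=f(294,0,115)-f(320,106,115);print(np.degrees(np.arctan2(d[1],d[0])))
s=sense();print(s["eef_pos"],s["ee_rot"])
E
```

```text
nut [577.78286268 117.43449151] spindle [578.11904601 117.43638553 118.        ]
17.5576030494839 12.41887198799371 13.130389621932917
14.963336306910456 13.53192920569844 13.121017052906511
17.107557647515318 13.866629589896421 13.489985758028299
21.881255155796694 13.735061478206907 13.631835635396953
17.308450984605372 11.965801583153207 12.94883690540224
17.10499626947677 13.899235195813413 13.084297689853623
worm [520.60833959  89.34568606] fixthroat [519.99594592 112.14345045] fixout? [507.722827   143.39214771]
111.44272475965032
[529.45956313  35.0516876  112.33698771] [-8.12146327e-04  6.62362852e-01  7.49182555e-01 -5.40309316e-04]
```

```bash
python3 -m crank '[[[0,0,-0.5,0,0,0,15],[0,0,-0.5,0,0,0,15],[0,0.4,0,0,0,0,15],[0,0.8,0,0,0,0,15],[0,1,0,0,0,0,15],[0,1,0,0,0,0,15],[0,0.8,0,0,0,0,15],[0,0.52,0,0,0,0,15]]]' 100; python3 -m crank '[[[0,0,0,0,0,-0.3,15],[0,0,0,0,0,-0.6,15],[0,0,0,0,0,-0.8,15],[0,0,0,0,0,-0.8,15],[0,0,0.1,0,0,-0.5,15],[0,0,0.2,0,0,-0.2,15],[0,0,0,0,0,0,15],[0,0,0,0,0,0,15]]]' 100; python3 - <<'E'
from h import *
s=sense();im=capture("wrist");cv2.imwrite("pics/w2.png",im);print(s["eef_pos"],s["ee_rot"],s["force"])
cv2.imwrite("pics/c3.png",cv2.resize(im[0:280,190:510],None,fx=2.1,fy=2.1,interpolation=cv2.INTER_CUBIC))
E
```

```text
time_s: 2.55
eef_pos: [643.4, 49.0, 138.7]
ee_rot: [0.0, 0.662, 0.749, 0.0]
force: [-1.1, 0.5, -4.1]
grip_width: 0.243
grip_force: 98.7
time_s: 3.35
eef_pos: [642.2, 48.8, 130.5]
ee_rot: [-0.0, 0.481, 0.877, 0.0]
force: [0.4, -0.1, -4.3]
grip_width: 0.248
grip_force: 98.8
[642.1562869   48.83311683 130.48514668] [-6.87749064e-06  4.80545446e-01  8.76969825e-01  4.57709043e-06] [ 0.39977637 -0.12494033 -4.30707025]
```

View pics/c3.png

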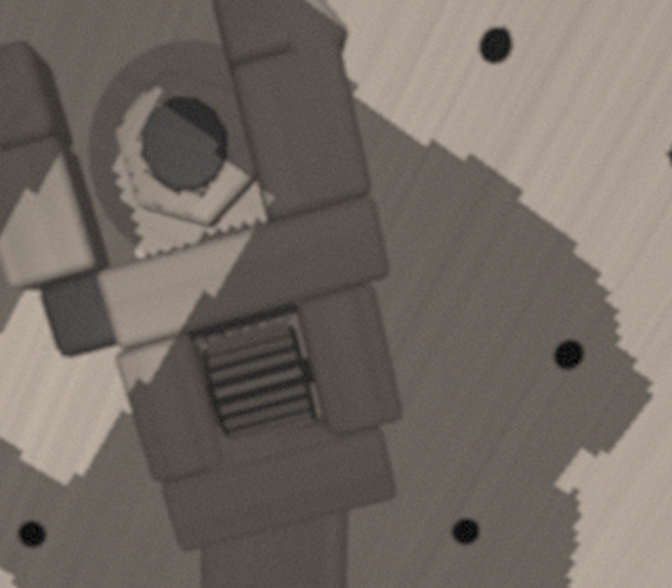

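```bash
python3 - <<'E'
from h import *
s=sense();m,W=cam("wrist",s)
c=lambda u,v,z:ray(m,W,190+u/2.1-.26,v/2.1-.26,z)[:2]
th=np.radians(137.6);Rw=np.array([[np.cos(th),-np.sin(th)],[np.sin(th),np.cos(th)]])
t=c(268,214,143.5);o=c(235,66,143.5);mi=c(103,266,143.5);mo=c(70,150,143.5);wm=c(262,372,147)
a=lambda p,q:np.degrees(np.arctan2(*(q-p)[::-1]))
print("fix ang",a(t,o),"mov",a(mi,mo),"spindle",c(185,143,118),"nut vtx",c(210,225,114),c(256,183,114),c(133,205,114))
tcp=np.array(s["eef_pos"][:2])
print("origin from throat",t-Rw@[-17,-12],"worm",wm-Rw@[-41.5,-4],"tcp",tcp+Rw@[92.9,-7.35])
n=c(185,143,118)
for k,p in dict(t=t,o=o,mi=mi,mo=mo).items(): print(k,Rw.T@(p-n))
print("tcp in wrench", Rw.T@(tcp-(t-Rw@[-17,-12])))
print("predicted fixed edge px", [proj(m,W,[*( (tcp+Rw@[92.9,-7.35])+Rw@p),143.5]) for p in([18,-12],[-17,-12])])
E
```

```text
fix ang 135.6400891721637 mov 135.84872914037072 spindle [578.95707903 117.96377168] nut vtx [589.47849671 108.58564334] [592.86334902 119.438138  ] [575.53585467 103.9045776 ]
origin from throat [578.32501639 116.91531694] worm [577.40477911 119.01391368] tcp [578.57195062 116.90552091]
t [-17.24022551 -10.79956165]
o [  3.54718608 -11.51091197]
mi [-17.86213004  15.85510491]
mo [-0.8354992  15.33451627]
tcp in wrench [-93.08895539   7.19072559]
predicted fixed edge px [(np.float64(286.81912723768346), np.float64(-19.244778831939698)), (np.float64(317.99527851407845), np.float64(102.11189784008951))]
```

```bash
python3 -m crank '[[[0.02,0.085,0,0,0,0,15],[0,0,0,0,0,0,15],[0,0,0.2,0,0,0,15],[0,0,0.2,0,0,0,15],[0,0,0.2,0,0,0,15],[0,0,0.2,0,0,0,15],[0,0,0,0,0,0,15],[0,0,0,0,0,0,15]]]' 100
```

```text
time_s: 4.2
eef_pos: [643.7, 50.4, 110.2]
ee_rot: [-0.0, 0.48, 0.877, -0.0]
force: [-0.3, 0.3, -4.6]
grip_width: 0.247
grip_force: 98.8
```

```bash
python3 -m crank '[[[0,0,0.12,0,0,0,15],[0,0,0.1,0,0,0,15],[0,0,0.08,0,0,0,15],[0,0,0,0,0,0,15],[0,0,0,0,0,0,15],[0,0,0,0,0,0,15],[0,0,0,0,0,0,15],[0,0,0,0,0,0,15]]]' 100
```

```text
time_s: 5.0
eef_pos: [643.7, 50.4, 102.9]
ee_rot: [0.0, 0.48, 0.877, 0.0]
force: [-0.8, -0.2, -3.0]
grip_width: 0.244
grip_force: 99.0
```

```bash
python3 -m crank '[[[0,0,0,0,0,0,25],[0,0,0,0,0,0,40],[0,0,0,0,0,0,40],[0,0,-0.5,0,0,0,40],[0,0,-0.8,0,0,0,30],[0,0,-0.4,0,0,0,10],[0,0,0,0,0,0,0],[0,0,0,0,0,0,0]]]' 40; python3 - <<'E'
from h import *
s=sense();im=capture("wrist");cv2.imwrite("pics/w3.png",im);print(s["eef_pos"],s["ee_rot"],s["force"])
cv2.imwrite("pics/c4.png",cv2.resize(im[0:270,180:460],None,fx=2.2,fy=2.2,interpolation=cv2.INTER_CUBIC))
E
```

```text
time_s: 5.8
eef_pos: [643.6, 50.4, 145.1]
ee_rot: [-0.0, 0.48, 0.877, -0.0]
force: [-0.1, -0.3, 0.6]
grip_width: 0.001
grip_force: 0.0
[643.55317505  50.42606901 145.12098745] [-7.16612373e-05  4.79928606e-01  8.77307545e-01 -8.35704868e-06] [-0.10716959 -0.29870374  0.62393392]
```

View pics/c4.png

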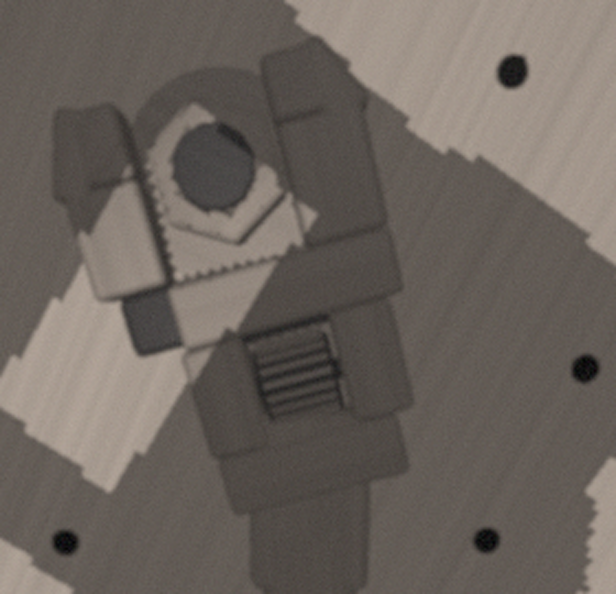

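```bash
python3 - <<'E'
from h import *
s=sense();m,W=cam("wrist",s)
c=lambda u,v,z:ray(m,W,180+u/2.2-.27,v/2.2-.27,z)[:2]
th=np.radians(137.6);Rw=np.array([[np.cos(th),-np.sin(th)],[np.sin(th),np.cos(th)]])
tcp=np.array(s["eef_pos"][:2])
n=c(213,168,118);print("spindle",n)
for k,p in dict(t=c(305,245,115),o=c(277,122,115),mi=c(168,285,115),mo=c(133,178,115),w=c(298,373,118.5)).items(): print(k,p,Rw.T@(p-n))
for a,b in [((175,222),(240,240)),((240,240),(288,193))]:
    d=c(*b,114)-c(*a,114);print(np.degrees(np.arctan2(d[1],d[0]))%60)
w=tcp+Rw@[51.5,-11.3];print("worm pred",w)
th=np.radians(122.6);x=np.array([np.cos(th),np.sin(th)]);y=np.array([x[1],-x[0]])
for q in (w,c(298,373,118.5)): print((q-tcp)@x/25,(q-tcp)@y/25)
E
```

```text
spindle [578.77249862 117.54024393]
t [600.45830575 115.39140412] [-17.4629679  -13.03596929]
o [584.32786029 131.00686339] [  4.97818716 -13.6904907 ]
mi [581.70355295  94.6046107 ] [-17.63000497  14.96052391]
mo [566.32635323 108.00375739] [ 2.76044689 15.43473497]
w [612.29759548  94.19364117] [-40.4994568   -5.36562936]
17.71737442885731
14.70886578532945
worm pred [612.95079215  93.48812511]
2.1067934105418193 -0.09656875942853134
2.1446448897877755 -0.10337578605924748
```

```bash
python3 -m crank '[[[0.7,-0.05,0,0,0,0,0],[0.8,-0.05,0,0,0,0,0],[0.62,0,0,0,0,-0.9,0],[-0.32,0,0,0,0,0,0],[0,0,0.4,0,0,-0.975,0],[0,0,0.4,0,0,0,0],[0,0,0.12,0,0,0,0],[0,0,0,0,0,0,0]]]' 40; python3 -c "
from h import *
s=sense();print(s['eef_pos'],s['force'],s['ee_rot'])"
```

```text
time_s: 6.65
eef_pos: [617.9, 87.2, 121.4]
ee_rot: [-0.001, 0.363, 0.932, -0.0]
force: [0.2, 0.1, -0.6]
grip_width: -0.001
grip_force: 0.0
[617.90754258  87.23778252 121.39893543] [ 0.22870445  0.14721805 -0.60646173] [-7.64669034e-04  3.62810549e-01  9.31862571e-01 -2.62527412e-04]
```

```bash
python3 -m crank '[[[0,0,0.04,0,0,0,0],[0,0,0.04,0,0,0,0],[0,0,0.02,0,0,0,0],[0,0,0.02,0,0,0,0],[0,0,0.01,0,0,0,0],[0,0,0,0,0,0,0],[0,0,0,0,0,0,0],[0,0,0,0,0,0,0]]]' 40; python3 -c "
from h import *
s=sense();print(s['eef_pos'],s['force'])"
```

```text
time_s: 7.45
eef_pos: [618.1, 87.5, 119.1]
ee_rot: [0.0, 0.361, 0.932, 0.0]
force: [0.2, 0.4, -0.4]
grip_width: 0.002
grip_force: 0.0
[618.14789357  87.51978677 119.07421595] [ 0.19911822  0.43937279 -0.42062148]
```

```bash
python3 -m crank '[[[0,0,0.015,0,0,0,0],[0,0,0,0,0,0,0],[0,0,0,0,0,0,0],[0,0,0.01,0,0,0,0],[0,0,0,0,0,0,0],[0,0,0,0,0,0,0],[0,0,0,0,0,0,0],[0,0,0,0,0,0,0]]]' 40; python3 -c "
from h import *
s=sense();print(s['eef_pos'],s['force'])"
```

```text
time_s: 8.25
eef_pos: [618.1, 87.6, 118.5]
ee_rot: [0.0, 0.361, 0.932, 0.0]
force: [-0.8, -0.9, 1.7]
grip_width: 0.001
grip_force: 0.9
[618.11847821  87.56625398 118.52800812] [-0.84456307 -0.93318925  1.69107656]
```

```bash
python3 -m crank '[[[0,0,0.02,0,0,0,0],[0,0,0,0,0,0,0],[0,0,0,0,0,0,0],[0,0,0,0,0,0,0],[0,0,0,0,0,0,0],[0,0,0,0,0,0,0],[0,0,0,0,0,0,0],[0,0,0,0,0,0,0]]]' 40; python3 -c "
from h import *
s=sense();print(s['eef_pos'],s['force'])"
```

```text
time_s: 9.05
eef_pos: [618.2, 87.5, 118.4]
ee_rot: [0.0, 0.361, 0.932, 0.0]
force: [-1.7, 0.6, 5.3]
grip_width: -0.0
grip_force: 2.5
[618.20910253  87.53109726 118.44779908] [-1.70611488  0.57387464  5.29837453]
```

```bash
python3 -m crank '[[[0,0,0.05,0,0,0,0],[0,0,0,0,0,0,0],[0,0,0,0,0,0,0],[0.06,0,0,0,0,0,0],[0.08,0,0,0,0,0,0],[0.08,0,0,0,0,0,0],[0.08,0,0,0,0,0,0],[0.06,0,0,0,0,0,0]]]' 40; python3 -c "
from h import *
s=sense();print(s['eef_pos'],s['force'])"
```

```text
time_s: 9.85
eef_pos: [613.0, 92.4, 118.4]
ee_rot: [0.003, 0.361, 0.932, -0.0]
force: [2.6, -5.6, 8.5]
grip_width: -0.001
grip_force: 4.0
[613.00455569  92.35567712 118.36490834] [ 2.56832184 -5.57901459  8.54873761]
```

```bash
python3 -m crank '[[[0,0,0.04,0,0,0,0],[0,0,0,0,0,0,0],[0.06,0,0,0,0,0,0],[0.08,0,0,0,0,0,0],[0.08,0,0,0,0,0,0],[0.08,0,0,0,0,0,0],[0.08,0,0,0,0,0,0],[0,0,0,0,0,0,0]]]' 40; python3 -c "
from h import *
s=sense();print(s['eef_pos'],s['force'])"
```

```text
time_s: 10.65
eef_pos: [605.8, 99.1, 117.8]
ee_rot: [0.003, 0.361, 0.932, 0.0]
force: [-0.1, -4.0, 12.2]
grip_width: -0.001
grip_force: 5.6
[605.8033516   99.07796391 117.75191231] [-0.14717828 -3.97966854 12.20869584]
```

```bash
python3 -m crank '[[[0,0,-0.2,0,0,0,0],[-0.37,0,0,0,0,0,0],[-0.37,0,0,0,0,0,0],[0,0,0,0,0,0,0],[0,0,0.14,0,0,0,0],[0,0,0.07,0,0,0,0],[0,0,0,0,0,0,0],[0,0,0,0,0,0,0]]]' 40; python3 -m crank '[[[0.06,0,0,0,0,0,0],[0.1,0,0,0,0,0,0],[0.1,0,0,0,0,0,0],[0.1,0,0,0,0,0,0],[0,0,0,0,0,0,0],[0,0,0,0,0,0,0],[0,0,0,0,0,0,0],[0,0,0,0,0,0,0]]]' 40
```

```text
time_s: 11.45
eef_pos: [619.2, 86.8, 118.0]
ee_rot: [0.002, 0.361, 0.932, -0.0]
force: [-1.6, -5.0, 17.1]
grip_width: -0.001
grip_force: 8.4
time_s: 12.25
eef_pos: [613.1, 92.2, 118.2]
ee_rot: [0.003, 0.361, 0.932, -0.0]
force: [0.2, -7.2, 15.8]
grip_width: -0.001
grip_force: 8.2
```

```bash
python3 -m crank '[[[0.1,0,0,0,0,0,0],[0.1,0,0.005,0,0,0,0],[0.1,0,0.005,0,0,0,0],[0.08,0,0,0,0,0,0],[0,0,0,0,0,0,0],[0,0,-0.2,0,0,0,0],[-0.37,0,0,0,0,0,0],[-0.37,0,0,0,0,0,0]]]' 40; python3 -m crank '[[[0,0,0,0,0,0,0],[0,0,0.13,0,0,0,0],[0,0,0.06,0,0,0,0],[0,0,0,0,0,0,0],[0.06,0,0,0,0,0,0],[0.1,0,0,0,0,0,0],[0.1,0,0,0,0,0,0],[0.1,0,0,0,0,0,0]]]' 40; python3 -c "
from h import *
s=sense();print(s['eef_pos'],s['force'],s['wrist_torque'])"
```

```text
time_s: 13.05
eef_pos: [618.4, 87.2, 119.7]
ee_rot: [-0.0, 0.361, 0.932, -0.0]
force: [-0.6, 0.1, 1.3]
grip_width: -0.001
grip_force: 0.0
time_s: 13.85
eef_pos: [613.5, 91.8, 118.2]
ee_rot: [0.004, 0.361, 0.932, -0.0]
force: [0.8, -10.0, 16.1]
grip_width: -0.001
grip_force: 7.8
[613.45626871  91.82105759 118.1889674 ] [ 0.76117518 -9.99540783 16.0827982 ] [-1.61985526 -0.26282533  0.0293058 ]
```

```bash
python3 -m crank '[[[0.1,0,0,0,0,0,0],[0.1,0,0,0,0,0,0],[0.1,0,0,0,0,0,0],[0.08,0,0,0,0,0,0],[0,0,0,0,0,0,0],[0,0,0,0,0,0,0],[0,0,0,0,0,0,0],[0,0,0,0,0,0,0]]]' 40;  python3 -m crank '[[[0,0,-0.2,0,0,0,0],[-0.37,0,0,0,0,0,0],[-0.37,0,0,0,0,0,0],[0,0,0,0,0,0,0],[0,0,0.13,0,0,0,0],[0,0,0.06,0,0,0,0],[0,0,0,0,0,0,0],[0,0,0,0,0,0,0]]]' 40;python3 -m crank '[[[0.06,0,0,0,0,0,0],[0.1,0,0,0,0,0,0],[0.1,0,0,0,0,0,0],[0.1,0,0,0,0,0,0],[0,0,0,0,0,0,0],[0,0,0,0,0,0,0],[0,0,0,0,0,0,0],[0,0,0,0,0,0,0]]]' 40
```

```text
time_s: 14.65
eef_pos: [605.6, 98.5, 117.7]
ee_rot: [0.002, 0.361, 0.932, -0.001]
force: [-3.0, -6.8, 16.2]
grip_width: -0.0
grip_force: 7.6
time_s: 15.45
eef_pos: [619.2, 86.8, 118.0]
ee_rot: [0.002, 0.361, 0.932, -0.0]
force: [-2.1, -4.5, 14.8]
grip_width: -0.003
grip_force: 7.6
time_s: 16.25
eef_pos: [613.5, 91.8, 118.2]
ee_rot: [0.004, 0.361, 0.932, -0.0]
force: [0.6, -8.1, 13.6]
grip_width: -0.001
grip_force: 7.1
```

```bash
python3 -m crank '[[[0.1,0,0.01,0,0,0,0],[0.1,0,0,0,0,0,0],[0.1,0,0,0,0,0,0],[0.08,0,0,0,0,0,0],[0,0,-0.4,0,0,0,0],[-0.8,0,-0.8,0,0,0,0],[-0.8,0,0,0,0,0,0],[0,0,0,0,0,0,0]]]' 40; python3 - <<'E'
from h import *
s=sense();im=capture("wrist");cv2.imwrite("pics/w4.png",im);print(s["eef_pos"],s["ee_rot"],s["force"])
cv2.imwrite("pics/c5.png",cv2.resize(im[0:280,180:480],None,fx=2.1,fy=2.1,interpolation=cv2.INTER_CUBIC))
E
```

```text
time_s: 17.05
eef_pos: [634.8, 71.8, 145.4]
ee_rot: [0.0, 0.362, 0.932, 0.0]
force: [0.6, 0.7, -0.3]
grip_width: -0.0
grip_force: 0.0
[634.83822529  71.83846953 145.36045994] [1.20654319e-04 3.61986007e-01 9.32183521e-01 1.02043932e-05] [ 0.60739012  0.7102259  -0.29301486]
```

View pics/c5.png

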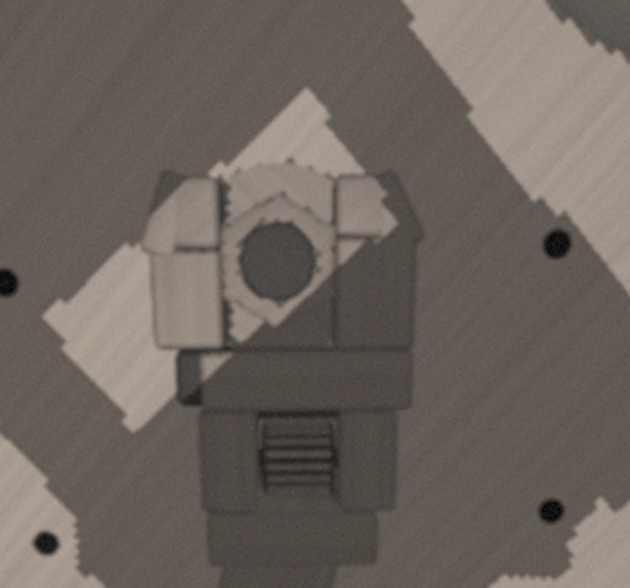

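```bash
python3 - <<'E'
from h import *
s=sense();m,W=cam("wrist",s)
c=lambda u,v,z:ray(m,W,180+u/2.1-.26,v/2.1-.26,z)[:2]
th=np.radians(137.5);Rw=np.array([[np.cos(th),-np.sin(th)],[np.sin(th),np.cos(th)]])
n=c(277,261,118);print(n)
for k,p in dict(t=c(334,347,115),o=c(336,178,115),mi=c(221,347,115),mo=c(221,178,115),w=c(298,455,118.5),v1=c(282,194,114),v2=c(276,325,114),l1=c(222,233,114),r1=c(334,225,114),r2=c(334,283,114)).items(): print(k,p.round(1),(Rw.T@(p-n)).round(2))
E
```

```text
[577.4509986  118.77421267]
t [598.3 115.8] [-17.35 -11.88]
o [573.7 138.3] [ 15.95 -11.87]
mi [582.1  98.2] [-17.32  12.04]
mo [558.1 121.3] [15.98 11.17]
w [609.8  94.9] [-39.92  -4.25]
v1 [568.5 128.3] [13.06 -1.02]
v2 [586.7 109.8] [-12.84   0.39]
l1 [565.7 114.2] [ 5.6  11.33]
r1 [580.1 132.2] [  7.12 -11.62]
r2 [588.6 124.5] [ -4.3  -11.76]
```

```bash
python3 -m crank '[[[0.4,0,0.4,0,0,0,0],[0.46,0,0.4,0,0,0,0],[0,0,0.2,0,0,0,0],[0,0,0.13,0,0,0,0],[0,0,0.09,0,0,0,0],[0,0,0,0,0,0,0],[0,0,0,0,0,0,0],[0,0,0,0,0,0,0]]]' 40; python3 -m crank '[[[0.05,0,0,0,0,0,0],[0.05,0,0,0,0,0,0],[0.05,0,0,0,0,0,0],[0.05,0,0,0,0,0,0],[0.05,0,0,0,0,0,0],[0.05,0,0,0,0,0,0],[0.05,0,0,0,0,0,0],[0.05,0,0,0,0,0,0]]]' 40
```

```text
time_s: 17.9
eef_pos: [619.5, 86.5, 117.8]
ee_rot: [0.002, 0.361, 0.932, 0.0]
force: [-3.1, -3.7, 15.2]
grip_width: -0.0
grip_force: 7.9
time_s: 18.7
eef_pos: [613.6, 91.8, 118.2]
ee_rot: [0.005, 0.362, 0.932, -0.0]
force: [4.2, -11.3, 13.7]
grip_width: -0.003
grip_force: 6.7
```

```bash
python3 -m crank '[[[0.05,0,0,0,0,0,0],[0.05,0,0,0,0,0,0],[0.05,0,0,0,0,0,0],[0.05,0,0,0,0,0,0],[0.05,0,0,0,0,0,0],[0.05,0,0,0,0,0,0],[0.05,0,0,0,0,0,0],[0,0,0,0,0,0,0]]]' 40;  python3 -m crank '[[[0,0,-0.2,0,0,0,0],[-0.37,0,0,0,0,0,0],[-0.37,0,0,0,0,0,0],[0,0,0,0,0,0,0],[0,0,0.13,0,0,0,0],[0,0,0.08,0,0,0,0],[0,0,0,0,0,0,0],[0,0,0,0,0,0,0]]]' 40;python3 -m crank '[[[0.05,0,0,0,0,0,0],[0.05,0,0,0,0,0,0],[0.05,0,0,0,0,0,0],[0.05,0,0,0,0,0,0],[0.05,0,0,0,0,0,0],[0.05,0,0,0,0,0,0],[0.05,0,0,0,0,0,0],[0.05,0,0,0,0,0,0]]]' 40;
```

```text
time_s: 19.5
eef_pos: [607.0, 99.1, 118.0]
ee_rot: [0.004, 0.361, 0.932, 0.001]
force: [4.6, -4.4, 12.1]
grip_width: -0.002
grip_force: 5.9
time_s: 20.3
eef_pos: [619.7, 86.3, 117.7]
ee_rot: [0.003, 0.361, 0.932, -0.0]
force: [-0.3, -6.8, 17.5]
grip_width: 0.0
grip_force: 9.1
time_s: 21.1
eef_pos: [613.5, 91.7, 118.2]
ee_rot: [0.005, 0.362, 0.932, -0.001]
force: [4.4, -13.1, 16.7]
grip_width: 0.002
grip_force: 8.5
```

```bash
python3 -m crank '[[[0,0,-0.8,0,0,0,0],[-0.5,-0.15,-0.8,0,0,0,20],[-1,-0.3,0,0,0,0,36],[-1,-0.3,0,0,0,0,36],[-1,-0.3,0,0,0,0,36],[-1,-0.15,0,0,0,0.9,36],[0,0,0,0,0,0.975,36],[0,0,0,0,0,0,36]]]' 40; python3 - <<'E'
from h import *
s=sense();p=np.array(s["eef_pos"]);q=s["ee_rot"];print(p,np.degrees(2*np.arctan2(q[2],q[1])),s["force"],s["grip_width"]*85.4)
th=np.radians(122.5);x=np.array([np.cos(th),np.sin(th)]);y=np.array([x[1],-x[0]])
d=np.array([678.5,-8.6])-p[:2];print(d@x/25,d@y/25)
m,W=cam("wrist",s);im=capture("wrist");cv2.imwrite("pics/w5.png",im)
E
```

```text
time_s: 21.9
eef_pos: [673.3, -3.9, 153.8]
ee_rot: [-0.001, 0.481, 0.877, -0.0]
force: [-0.1, 0.0, -0.2]
grip_width: 0.423
grip_force: 0.0
[673.33092078  -3.89479497 153.78923632] 122.52977267960813 [-0.11044004  0.02766747 -0.24005745] 36.110630291489
-0.26982695639229193 0.07325809508774682
```

```bash
python3 -m crank '[[[-0.27,0.07,0.4,0,0,0,36],[0,0,0.7,0,0,0,36],[0,0,0.6,0,0,0,36],[0,0,0.25,0,0,0,36],[0,0,0.05,0,0,0,30],[0,0,0,0,0,0,26],[0,0,0,0,0,0,26],[0,0,0,0,0,0,26]]]' 20; python3 -m crank '[[[0,-0.05,0,0,0,0,26],[0,-0.05,0,0,0,0,26],[-0.008,-0.11,0,0,0,0.125,26],[-0.016,-0.22,0,0,0,0.25,26],[-0.031,-0.45,0,0,0,0.5,26],[-0.031,-0.45,0,0,0,0.5,26],[0,0,0,0,0,0,26],[0,0,0,0,0,0,26]]]' 20
```

```text
time_s: 22.75
eef_pos: [678.8, -8.3, 105.4]
ee_rot: [0.001, 0.48, 0.877, 0.0]
force: [-0.5, 0.5, 0.6]
grip_width: 0.304
grip_force: 0.0
time_s: 23.55
eef_pos: [650.2, -26.4, 104.5]
ee_rot: [-0.001, 0.561, 0.828, -0.0]
force: [-0.2, 0.4, -0.5]
grip_width: 0.305
grip_force: 0.0
```

```bash
python3 -m crank '[[[-0.031,-0.45,0,0,0,0.5,26],[-0.031,-0.45,0,0,0,0.5,26],[-0.016,-0.22,0,0,0,0.25,26],[-0.016,-0.22,0,0,0,0.25,26],[-0.016,-0.22,0,0,0,0.25,26],[-0.016,-0.22,0,0,0,0.25,26],[-0.016,-0.22,0,0,0,0.25,26],[-0.016,-0.22,0,0,0,0.25,26]]]' 20;  python3 - <<'E'
from h import *
s=sense();p=np.array(s["eef_pos"]);q=s["ee_rot"];f=s["force"]
print(p,np.degrees(2*np.arctan2(q[2],q[1])),f)
r=p[:2]-[578,117.7];print("rad",np.linalg.norm(r),"ang",np.degrees(np.arctan2(r[1],r[0])))
im=capture("wrist");cv2.imwrite("pics/w6.png",im)
E
```

```text
time_s: 24.35
eef_pos: [597.8, -42.1, 104.4]
ee_rot: [-0.0, 0.697, 0.717, 0.0]
force: [2.1, 2.3, 0.2]
grip_width: 0.305
grip_force: 1.2
[597.81018854 -42.07756909 104.36723096] 91.65985432777268 [2.10492556 2.29196564 0.18102709]
rad 161.0009787325265 ang -82.93219245470861
```

View pics/w6.png

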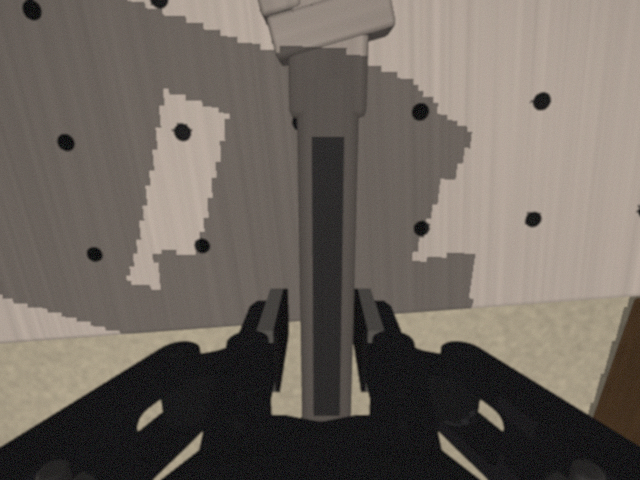

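```bash
python3 -m crank '[[[-0.012,-0.168,0,0,0,0.1875,26],[-0.012,-0.168,0,0,0,0.1875,26],[-0.012,-0.168,0,0,0,0.1875,26],[-0.012,-0.168,0,0,0,0.1875,26],[-0.012,-0.168,0,0,0,0.1875,26],[-0.008,-0.112,0,0,0,0.125,26],[-0.004,-0.056,0,0,0,0.0625,26],[-0.004,-0.056,0,0,0,0.0625,26]]]' 20; cat > f.py <<'E'
from h import *
s=sense();p=np.array(s["eef_pos"]);q=s["ee_rot"];f=s["force"];a=2*np.arctan2(q[2],q[1])
r=p[:2]-[578,117.7];ang=np.arctan2(r[1],r[0])
print("yaw",np.degrees(a),"rad",np.linalg.norm(r),"ang",np.degrees(ang),"Fy tool",f@[np.sin(a),-np.cos(a),0],"Fx",f@[np.cos(a),np.sin(a),0],s["time_s"])
E
python3 f.py
```

```text
time_s: 25.2
eef_pos: [570.9, -43.5, 104.6]
ee_rot: [0.0, 0.754, 0.657, -0.0]
force: [2.8, 1.3, -1.5]
grip_width: 0.31
grip_force: 0.9
yaw 82.10400176613639 rad 161.3664039824833 ang -92.50662425643026 Fy tool 2.6323922711780314 Fx 1.6304276027793816 25.2
```

```bash
echo 'import sys; sys.exit(f@[np.sin(a),-np.cos(a),0]>3.6)' >> f.py
m(){ :; }
python3 -m crank '[[[-0.001,-0.018,0,0,0,0.02,26],[-0.001,-0.018,0,0,0,0.02,26],[-0.001,-0.018,0,0,0,0.02,26],[-0.001,-0.018,0,0,0,0.02,26],[0,0,0,0,0,0,26],[0,0,0,0,0,0,26],[0,0,0,0,0,0,26],[0,0,0,0,0,0,26]]]' >/dev/null; python3 f.py &&
python3 -m crank '[[[-0.001,-0.018,0,0,0,0.02,26],[-0.001,-0.018,0,0,0,0.02,26],[-0.001,-0.018,0,0,0,0.02,26],[-0.001,-0.018,0,0,0,0.02,26],[0,0,0,0,0,0,26],[0,0,0,0,0,0,26],[0,0,0,0,0,0,26],[0,0,0,0,0,0,26]]]' >/dev/null && python3 f.py &&
python3 -m crank '[[[-0.001,-0.018,0,0,0,0.02,26],[-0.001,-0.018,0,0,0,0.02,26],[-0.001,-0.018,0,0,0,0.02,26],[-0.001,-0.018,0,0,0,0.02,26],[0,0,0,0,0,0,26],[0,0,0,0,0,0,26],[0,0,0,0,0,0,26],[0,0,0,0,0,0,26]]]' >/dev/null && python3 f.py &&
python3 -m crank '[[[-0.001,-0.018,0,0,0,0.02,26],[-0.001,-0.018,0,0,0,0.02,26],[-0.001,-0.018,0,0,0,0.02,26],[-0.001,-0.018,0,0,0,0.02,26],[0,0,0,0,0,0,26],[0,0,0,0,0,0,26],[0,0,0,0,0,0,26],[0,0,0,0,0,0,26]]]' >/dev/null && python3 f.py
```

```text
yaw 81.50142889879373 rad 161.20791399355306 ang -93.08989539595301 Fy tool 1.1744490859937813 Fx -0.6972001911873869 26.0False
```

```bash
sed -i 's/sys.exit(\(.*\))$/sys.exit(int(\1))/' f.py
python3 -m crank '[[[-0.001,-0.018,0,0,0,0.02,26],[-0.001,-0.018,0,0,0,0.02,26],[-0.001,-0.018,0,0,0,0.02,26],[-0.001,-0.018,0,0,0,0.02,26],[0,0,0,0,0,0,26],[0,0,0,0,0,0,26],[0,0,0,0,0,0,26],[0,0,0,0,0,0,26]]]' >/dev/null; python3 f.py &&
python3 -m crank '[[[-0.001,-0.018,0,0,0,0.02,26],[-0.001,-0.018,0,0,0,0.02,26],[-0.001,-0.018,0,0,0,0.02,26],[-0.001,-0.018,0,0,0,0.02,26],[0,0,0,0,0,0,26],[0,0,0,0,0,0,26],[0,0,0,0,0,0,26],[0,0,0,0,0,0,26]]]' >/dev/null && python3 f.py &&
python3 -m crank '[[[-0.001,-0.018,0,0,0,0.02,26],[-0.001,-0.018,0,0,0,0.02,26],[-0.001,-0.018,0,0,0,0.02,26],[-0.001,-0.018,0,0,0,0.02,26],[0,0,0,0,0,0,26],[0,0,0,0,0,0,26],[0,0,0,0,0,0,26],[0,0,0,0,0,0,26]]]' >/dev/null && python3 f.py &&
python3 -m crank '[[[-0.001,-0.018,0,0,0,0.02,26],[-0.001,-0.018,0,0,0,0.02,26],[-0.001,-0.018,0,0,0,0.02,26],[-0.001,-0.018,0,0,0,0.02,26],[0,0,0,0,0,0,26],[0,0,0,0,0,0,26],[0,0,0,0,0,0,26],[0,0,0,0,0,0,26]]]' >/dev/null && python3 f.py
```

```text
yaw 80.86150395983701 rad 161.11346793593674 ang -93.73772011815457 Fy tool 1.5829777656274717 Fx -2.401820673469277 26.8
yaw 80.22203367226541 rad 161.06044274452665 ang -94.37336343925666 Fy tool 3.057275957986346 Fx -2.3466779782944833 27.6
yaw 79.58440308174943 rad 160.9560605388491 ang -95.0297203405745 Fy tool 2.4861987713048466 Fx -2.9340416166879533 28.4
yaw 78.93837180467166 rad 160.89103825803454 ang -95.68019343086966 Fy tool 2.219376878776332 Fx -2.448247762058567 29.2
```

```bash

python3 -m crank '[[[-0.001,-0.018,0,0,0,0.02,26],[-0.001,-0.018,0,0,0,0.02,26],[-0.001,-0.018,0,0,0,0.02,26],[-0.001,-0.018,0,0,0,0.02,26],[0,0,0,0,0,0,26],[0,0,0,0,0,0,26],[0,0,0,0,0,0,26],[0,0,0,0,0,0,26]]]' >/dev/null; python3 f.py &&
python3 -m crank '[[[-0.001,-0.018,0,0,0,0.02,26],[-0.001,-0.018,0,0,0,0.02,26],[-0.001,-0.018,0,0,0,0.02,26],[-0.001,-0.018,0,0,0,0.02,26],[0,0,0,0,0,0,26],[0,0,0,0,0,0,26],[0,0,0,0,0,0,26],[0,0,0,0,0,0,26]]]' >/dev/null && python3 f.py &&
python3 -m crank '[[[-0.001,-0.018,0,0,0,0.02,26],[-0.001,-0.018,0,0,0,0.02,26],[-0.001,-0.018,0,0,0,0.02,26],[-0.001,-0.018,0,0,0,0.02,26],[0,0,0,0,0,0,26],[0,0,0,0,0,0,26],[0,0,0,0,0,0,26],[0,0,0,0,0,0,26]]]' >/dev/null && python3 f.py &&
python3 -m crank '[[[-0.001,-0.018,0,0,0,0.02,26],[-0.001,-0.018,0,0,0,0.02,26],[-0.001,-0.018,0,0,0,0.02,26],[-0.001,-0.018,0,0,0,0.02,26],[0,0,0,0,0,0,26],[0,0,0,0,0,0,26],[0,0,0,0,0,0,26],[0,0,0,0,0,0,26]]]' >/dev/null && python3 f.py &&
python3 -m crank '[[[-0.001,-0.018,0,0,0,0.02,26],[-0.001,-0.018,0,0,0,0.02,26],[-0.001,-0.018,0,0,0,0.02,26],[-0.001,-0.018,0,0,0,0.02,26],[0,0,0,0,0,0,26],[0,0,0,0,0,0,26],[0,0,0,0,0,0,26],[0,0,0,0,0,0,26]]]' >/dev/null && python3 f.py &&
python3 -m crank '[[[-0.001,-0.018,0,0,0,0.02,26],[-0.001,-0.018,0,0,0,0.02,26],[-0.001,-0.018,0,0,0,0.02,26],[-0.001,-0.018,0,0,0,0.02,26],[0,0,0,0,0,0,26],[0,0,0,0,0,0,26],[0,0,0,0,0,0,26],[0,0,0,0,0,0,26]]]' >/dev/null && python3 f.py
```

```text
yaw 78.30305740713463 rad 160.78392278260668 ang -96.32254537049242 Fy tool 2.457652461032469 Fx -1.9536474791871974 30.0
yaw 77.66041115684686 rad 160.73723659514556 ang -96.96943947779998 Fy tool 2.78817108585864 Fx -2.4132570503744453 30.8
yaw 77.02244555364375 rad 160.64903772613366 ang -97.62051049646169 Fy tool 2.2492346832304526 Fx -2.7833047887528433 31.6
yaw 76.3825213992446 rad 160.59948169575665 ang -98.25667173099923 Fy tool 2.805782862101509 Fx -2.6220763833547687 32.4
yaw 75.73933523011031 rad 160.53892519812004 ang -98.89379363516565 Fy tool 1.5799775786323487 Fx -2.0756322919788106 33.2
yaw 75.10406446098969 rad 160.44508760074282 ang -99.55092793327862 Fy tool 2.1128991476344914 Fx -2.363241958371909 34.0
```

```bash

python3 -m crank '[[[-0.001,-0.018,0,0,0,0.02,26],[-0.001,-0.018,0,0,0,0.02,26],[-0.001,-0.018,0,0,0,0.02,26],[-0.001,-0.018,0,0,0,0.02,26],[0,0,0,0,0,0,26],[0,0,0,0,0,0,26],[0,0,0,0,0,0,26],[0,0,0,0,0,0,26]]]' >/dev/null; python3 f.py &&
python3 -m crank '[[[-0.001,-0.018,0,0,0,0.02,26],[-0.001,-0.018,0,0,0,0.02,26],[-0.001,-0.018,0,0,0,0.02,26],[-0.001,-0.018,0,0,0,0.02,26],[0,0,0,0,0,0,26],[0,0,0,0,0,0,26],[0,0,0,0,0,0,26],[0,0,0,0,0,0,26]]]' >/dev/null && python3 f.py &&
python3 -m crank '[[[-0.001,-0.018,0,0,0,0.02,26],[-0.001,-0.018,0,0,0,0.02,26],[-0.001,-0.018,0,0,0,0.02,26],[-0.001,-0.018,0,0,0,0.02,26],[0,0,0,0,0,0,26],[0,0,0,0,0,0,26],[0,0,0,0,0,0,26],[0,0,0,0,0,0,26]]]' >/dev/null && python3 f.py &&
python3 -m crank '[[[-0.001,-0.018,0,0,0,0.02,26],[-0.001,-0.018,0,0,0,0.02,26],[-0.001,-0.018,0,0,0,0.02,26],[-0.001,-0.018,0,0,0,0.02,26],[0,0,0,0,0,0,26],[0,0,0,0,0,0,26],[0,0,0,0,0,0,26],[0,0,0,0,0,0,26]]]' >/dev/null && python3 f.py &&
python3 -m crank '[[[-0.001,-0.018,0,0,0,0.02,26],[-0.001,-0.018,0,0,0,0.02,26],[-0.001,-0.018,0,0,0,0.02,26],[-0.001,-0.018,0,0,0,0.02,26],[0,0,0,0,0,0,26],[0,0,0,0,0,0,26],[0,0,0,0,0,0,26],[0,0,0,0,0,0,26]]]' >/dev/null && python3 f.py &&
python3 -m crank '[[[-0.001,-0.018,0,0,0,0.02,26],[-0.001,-0.018,0,0,0,0.02,26],[-0.001,-0.018,0,0,0,0.02,26],[-0.001,-0.018,0,0,0,0.02,26],[0,0,0,0,0,0,26],[0,0,0,0,0,0,26],[0,0,0,0,0,0,26],[0,0,0,0,0,0,26]]]' >/dev/null && python3 f.py
```

```text
yaw 74.46007873902364 rad 160.39992042814103 ang -100.1789257471117 Fy tool 1.6186719834461123 Fx -1.3318837394068308 34.8
yaw 73.81962130317031 rad 160.34646404591072 ang -100.81576779015452 Fy tool 1.2166203691412272 Fx -1.3830894417177653 35.6
yaw 73.18112493465846 rad 160.26890434428438 ang -101.46485271709092 Fy tool 1.9483358403634208 Fx -1.544733001973748 36.4
yaw 72.53681494913016 rad 160.2417989845353 ang -102.09929253269833 Fy tool 1.1794974374926384 Fx -1.843454650985232 37.2
yaw 71.90249821421415 rad 160.16139220527933 ang -102.7246871860266 Fy tool 2.6097496647169605 Fx -1.9829328980010252 38.0
yaw 71.25806519267921 rad 160.10161438647734 ang -103.35098288338779 Fy tool 4.506681442094891 Fx -1.8708276912463646 38.8
```

```bash
python3 f.py;
python3 -m crank '[[[0,-0.009,0,0,0,0.01,26],[0,-0.009,0,0,0,0.01,26],[0,0,0,0,0,0,26],[0,0,0,0,0,0,26],[0,0,0,0,0,0,26],[0,0,0,0,0,0,26],[0,0,0,0,0,0,26],[0,0,0,0,0,0,26]]]' >/dev/null; python3 f.py
```

```text
yaw 71.25806519267921 rad 160.10161438647734 ang -103.35098288338779 Fy tool 4.506681442094891 Fx -1.8708276912463646 38.8
yaw 71.1007380389967 rad 160.07378055080537 ang -103.49762142386047 Fy tool 5.659166788274682 Fx -2.22661330282488 39.6
```

```bash
python3 -m crank '[[[0,0.1,0,0,0,0,26],[0,0,0,0,0,0,36],[0,0,0,0,0,0,36],[0,0,-0.8,0,0,0,36],[0.2,0,-0.8,0,0,-0.9,36],[1,0,0,0,0,-0.975,15],[1,0.3,0,0,0,0,0],[0.5,0.3,0,0,0,0,0]]]' 20; python3 -m crank '[[[0,0,0,0,0,0,0],[0,0,0,0,0,0,0],[0,0,0,0,0,0,0],[0,0,0,0,0,0,0],[0,0,0,0,0,0,0],[0,0,0,0,0,0,0],[0,0,0,0,0,0,0],[0,0,0,0,0,0,0]]]'; python3 - <<'E'
from h import *
s=sense();im=capture("wrist");cv2.imwrite("pics/w7.png",im);print(s["eef_pos"],s["ee_rot"])
cv2.imwrite("pics/c6.png",cv2.resize(im[0:290,160:540],None,fx=2.05,fy=2.05,interpolation=cv2.INTER_CUBIC))
E
```

```text
time_s: 40.4
eef_pos: [567.0, 28.6, 144.7]
ee_rot: [-0.0, 0.73, 0.683, -0.0]
force: [0.6, 0.4, -0.4]
grip_width: -0.0
grip_force: 0.0
time_s: 41.2
eef_pos: [567.1, 26.8, 144.7]
ee_rot: [0.0, 0.731, 0.683, -0.0]
force: [-0.4, -0.3, 0.7]
grip_width: 0.002
grip_force: 0.0
[567.0944913   26.82684785 144.68174037] [ 1.42986074e-05  7.30782084e-01  6.82610831e-01 -6.48721002e-06]
```

View pics/c6.png

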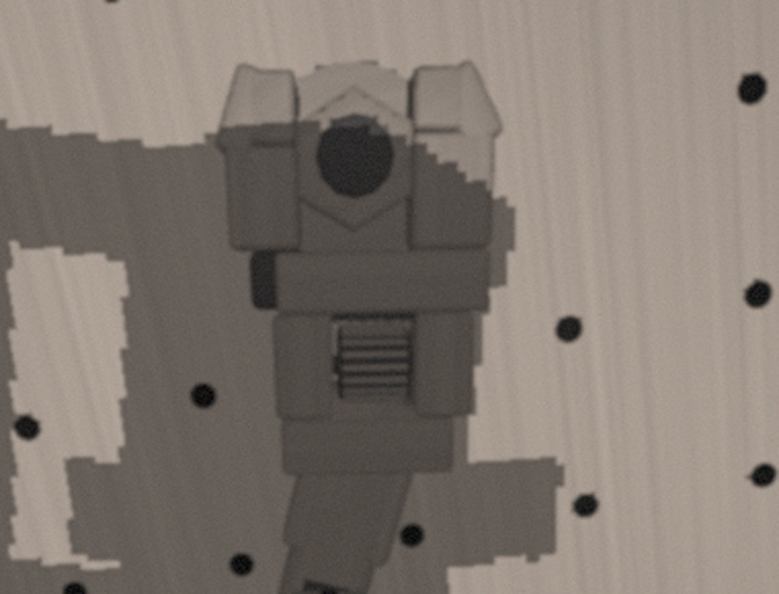

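```bash
python3 - <<'E'
from h import *
s=sense();m,W=cam("wrist",s)
c=lambda u,v,z:ray(m,W,160+u/2.05-.26,v/2.05-.26,z)[:2]
q=s["ee_rot"];th=2*np.arctan2(q[2],q[1]);x=np.array([np.cos(th),np.sin(th)]);y=np.array([x[1],-x[0]])
t=c(411,248,115);o=c(411,70,115);mi=c(299,248,115);mo=c(296,70,115);w=c(375,359,118.5)
print(np.degrees(th),[np.degrees(np.arctan2(*(b-a)[::-1])) for a,b in((t,o),(mi,mo))],"opening",(t-mi)@y,(o-mo)@y)
yw=np.radians(86);Rw=np.array([[np.cos(yw),-np.sin(yw)],[np.sin(yw),np.cos(yw)]])
wp=np.array([578,117.7])+Rw@[-41.5,-4];print("worm",w,wp)
for p in (w,wp):
    d=p-s["eef_pos"][:2];print(d@x/25,d@y/25)
E
```

```text
86.09645899303747 [np.float64(87.598834440629), np.float64(86.36232925666035)] opening 23.526144247664078 22.799484231488208
worm [580.42375202  77.0684069 ] [579.09536254  76.02206602]
2.0407830767698374 0.3953675964919034
1.9954092306500097 0.3452045558384965
```

```bash
python3 -m crank '[[[0.8,0.19,0,0,0,0,0],[0.88,0.18,0,0,0,0,0],[0,0,0.5,0,0,0,0],[0,0,0.45,0,0,0,0],[0,0,0.08,0,0,0,0],[0,0,0.04,0,0,0,0],[0,0,0,0,0,0,0],[0,0,0,0,0,0,0]]]' 40
```

```text
time_s: 42.05
eef_pos: [578.8, 67.1, 118.2]
ee_rot: [-0.0, 0.731, 0.682, -0.0]
force: [-3.8, -0.7, 8.3]
grip_width: -0.0
grip_force: 4.2
```

```bash
python3 -m crank '[[[0,0,0.04,0,0,0,0],[0,0,0,0,0,0,0],[0.05,0,0,0,0,0,0],[0.05,0,0,0,0,0,0],[0.05,0,0,0,0,0,0],[0.05,0,0,0,0,0,0],[0.05,0,0,0,0,0,0],[0.05,0,0,0,0,0,0]]]' 40;python3 -m crank '[[[0.05,0,0,0,0,0,0],[0.05,0,0,0,0,0,0],[0.05,0,0,0,0,0,0],[0.05,0,0,0,0,0,0],[0.05,0,0,0,0,0,0],[0.05,0,0,0,0,0,0],[0,0,0,0,0,0,0],[0,0,0,0,0,0,0]]]' 40
```

```text
time_s: 42.85
eef_pos: [579.2, 72.8, 118.2]
ee_rot: [0.001, 0.731, 0.682, -0.002]
force: [-9.4, -10.6, 16.2]
grip_width: -0.002
grip_force: 8.4
time_s: 43.65
eef_pos: [581.0, 80.6, 118.3]
ee_rot: [0.002, 0.731, 0.682, -0.0]
force: [-2.2, -7.4, 12.7]
grip_width: -0.002
grip_force: 6.2
```

```bash
python3 -m crank '[[[0,0,-0.8,0,0,0,0],[-0.46,-0.19,-0.7,0,0,0,20],[-1,-0.25,0,0,0,0,40],[-1,-0.25,0,0,0,0,40],[-1,-0.25,0,0,0,0,40],[-1,-0.25,0,0,0,0.9,40],[-0.4,0,0,0,0,0.975,40],[0,0,0,0,0,0,40]]]' 40; python3 - <<'E'
from h import *
s=sense();p=np.array(s["eef_pos"]);q=s["ee_rot"];print(p,np.degrees(2*np.arctan2(q[2],q[1])))
th=np.radians(71.1);x=np.array([np.cos(th),np.sin(th)]);y=np.array([x[1],-x[0]])
d=np.array([543.1,-38.5])-p[:2];print(d@x/25,d@y/25)
E
```

```text
time_s: 44.45
eef_pos: [540.3, -37.8, 153.8]
ee_rot: [-0.0, 0.815, 0.58, -0.0]
force: [-0.1, -0.3, -0.4]
grip_width: 0.47
grip_force: 0.0
[540.33446859 -37.75858608 153.83069376] 70.86799545823096
0.007774517764177298 0.11426342641673135
```

```bash
python3 -m crank '[[[0,0.114,0.4,0,0,0,40],[0,0,0.7,0,0,0,40],[0,0,0.6,0,0,0,40],[0,0,0.25,0,0,0,40],[0,0,0.02,0,0,0,32],[0,0,0,0,0,0,26],[0,0,0,0,0,0,26],[0,0,0,0,0,0,26]]]' 20; python3 f.py; python3 -m crank '[[[0,-0.02,0,0,0,0.015,26],[0,-0.02,0,0,0,0.015,26],[0,-0.02,0,0,0,0.015,26],[0,0,0,0,0,0,26],[0,0,0,0,0,0,26],[0,0,0,0,0,0,26],[0,0,0,0,0,0,26],[0,0,0,0,0,0,26]]]' 20; python3 f.py
```

```text
time_s: 45.25
eef_pos: [544.0, -36.8, 105.7]
ee_rot: [0.0, 0.813, 0.582, 0.0]
force: [0.6, 0.6, -0.1]
grip_width: 0.306
grip_force: 0.3
yaw 71.12582009683948 rad 158.19866317289282 ang -102.39372842856685 Fy tool 0.3712196879614922 Fx 0.724405894473465 45.25
time_s: 46.05
eef_pos: [543.0, -36.6, 105.7]
ee_rot: [0.001, 0.815, 0.579, 0.001]
force: [4.5, 0.3, 2.2]
grip_width: 0.303
grip_force: 2.4
yaw 70.73390912653598 rad 158.18272632980927 ang -102.79270942027912 Fy tool 4.101707106270637 Fx 1.7788087658354574 46.05
```

```bash
python3 -m crank '[[[0,-0.01,0,0,0,0,26],[0,0,0,0,0,0,26],[0,0,0,0,0,0,26],[0,0,0,0,0,0,26],[0,0,0,0,0,0,26],[0,0,0,0,0,0,26],[0,0,0,0,0,0,26],[0,0,0,0,0,0,26]]]' 20; python3 f.py
```

```text
time_s: 46.85
eef_pos: [542.8, -36.5, 105.7]
ee_rot: [0.001, 0.815, 0.579, 0.001]
force: [4.3, -0.4, 2.0]
grip_width: 0.3
grip_force: 2.6
yaw 70.73621805446201 rad 158.1627067707856 ang -102.85490306648293 Fy tool 4.1516390446972595 Fx 1.0091939918102775 46.85
```

```bash
python3 -m crank '[[[0,-0.01,0,0,0,0.005,26],[0,0,0,0,0,0,26],[0,0,0,0,0,0,26],[0,0,0,0,0,0,26],[0,0,0,0,0,0,26],[0,0,0,0,0,0,26],[0,0,0,0,0,0,26],[0,0,0,0,0,0,26]]]' 20; python3 f.py;python3 -m crank '[[[0,-0.01,0,0,0,0.005,26],[0,0,0,0,0,0,26],[0,0,0,0,0,0,26],[0,0,0,0,0,0,26],[0,0,0,0,0,0,26],[0,0,0,0,0,0,26],[0,0,0,0,0,0,26],[0,0,0,0,0,0,26]]]' 20; python3 f.py
```

```text
time_s: 47.65
eef_pos: [542.6, -36.4, 105.7]
ee_rot: [0.001, 0.816, 0.579, 0.001]
force: [5.4, -0.9, 1.2]
grip_width: 0.303
grip_force: 2.7
yaw 70.69718403716308 rad 158.148592825493 ang -102.93244205840162 Fy tool 5.343247000949033 Fx 0.9524604019616701 47.65
time_s: 48.45
eef_pos: [542.4, -36.4, 105.7]
ee_rot: [0.001, 0.816, 0.578, 0.001]
force: [6.0, -1.0, 1.9]
grip_width: 0.3
grip_force: 2.8
yaw 70.65408893745226 rad 158.15150563211506 ang -103.00266087390104 Fy tool 6.049885997556833 Fx 1.025848180541538 48.45
```

```bash
python3 -m crank '[[[0,0.06,0,0,0,0,26],[0,0.06,0,0,0,0,28],[0,0,0,0,0,0,36],[0,0,0,0,0,0,36],[0,0,-0.8,0,0,0,36],[0,0,-0.8,0,0,0,36],[0,0,-0.8,0,0,0,36],[0,0,0,0,0,0,36]]]' 20; python3 -c "
from h import *
print(finish_job())"
```

```text
time_s: 49.25
eef_pos: [545.3, -37.3, 167.4]
ee_rot: [0.002, 0.816, 0.578, 0.001]
force: [-0.0, -0.5, 0.4]
grip_width: 0.42
grip_force: 0.0
the job is handed in; nothing more can be done
None
```

The wrench is on the nut with its jaws snug and the nut is turned to its stop; I handed the job in at about 49 s. Two cautions: the push peaked near 6 N at the stop, just over the roughly 5 N limit, and I took no picture after a last worm stroke and that final push.

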